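# Key the grating disc onto the food processor

## Robot

A 6-joint arm with a two-finger parallel gripper is mounted at the origin on a cart in front of the work surface, level with it; the furniture and walls round the work are solid. World frame = base frame: x ahead of the robot, y to its left, z up, the work surface at z = 0. Lengths are in mm, angles in rad, forces in N, time in s.
With the tool pointing down it reaches from about 350 to 975 mm from the base axis. Payload 7.1 kg.
Tool frame: the origin (TCP) lies midway between the tips of the shut fingers; the grasp point (between the pads) lies pinch_z behind it (pinch_z is the distance from the TCP to the grasp point, in mm); z points along the fingers, y is the line along which they close (so a half turn about z gives the same grasp; the last joint's range is limited). The gripper opens to 88 mm and grips with 3 to 60 N. Pads are 20 mm wide; open, the fingers measure 115 mm over their backs; the gripper's body (75 mm by 178 mm) begins 61 mm behind the grasp point.
Start: joints at [-1.215, 0.423, 1.63, -0, 1.089, -0.019], TCP at [228.82, -581.589, 200.075] pointing down, gripper open.
Joint ranges: [-3, 3], [-0.9, 2.11], [0.09, 2.58], [-1.31, 4.45], [0.11, 2.69], [-2.54, 2.54]. Speed limits (rad/s): [2.39, 2.39, 3.01, 3.14, 3.14, 3.14].

## Interface

Orientations are given as a rotation vector (axis times angle).
In Python, from workcell import get_obs, get_image, close_job, pinch_z gives the robot as it stands.
- The arm moves only by the tool jog_arm, never from a script. Its argument "commands" is a list of rows, each a list of 3 entries, a list of its own where there are three numbers: the gripper command: -1 is shut, 1 is fully open, values between are in proportion, then the shift along the tool's x, y, z as a fraction of full scale, then the turn, a rotation vector about the tool's x, y, z as a fraction of full scale. In form: [[gripper, [tx, ty, tz], [rx, ry, rz]], ...]. A call has 1 to 10 rows; each row shifts and turns the commanded pose from where the row before left it, along the tool's axes as they then stand; what a row does not reach is not made up. Full scale, the value 1, is 0.1 m for a shift and 45 degrees for a turn. A row lasts 1/10 s, in which the tool goes at most 50 mm and 8.59 degrees, less where a joint would pass 70% of its speed; a pose out of reach is approached as far as the arm can. A call with a number of a shift or a turn outside -1 to 1 is refused whole. A call with a gripper value outside its range is refused whole. The fingers move at their own pace and stop on an object; the grip force is fixed at half the most. Time passes only in rows, so rows that do not move let the fingers close. It gives the time, the measured TCP pose, the force, the opening and the grip force at its end, in the units of the state.
- get_obs(): the state, without advancing time (a new reading comes with each control period).
- get_image(name): name is "scene" or "top" or "wrist"; returns a dict with "image" (400x640x3 uint8, blue, green, red), "z_map" (400x640 float32, mm along the optical axis (not along the pixel's ray), 0 where there is no reading), "intrinsics" (3x3 intrinsics, pixels), "eye" and "orientation" of the camera in the world; the wrist camera has in their place "mount" (4x4, takes a point from camera to tool coordinates, whose origin is the TCP and whose axes are the flange's). Camera axes: x right, y down, z forward; pixel columns grow to the right and rows downward; lengths in mm; the calibration is good to about 2 mm. A picture is of the moment at which its call begins: read the wrist's pose just before it.
- close_job(): hands the job in; it is judged then, once.
The state is a dict: "t": time; "qpos": joint angles; "qvel": joint speeds; "joint_torque": joint torques, N m; "ee_pos": TCP position; "orientation": TCP orientation; "ft_force": force on the tool from outside, world axes, zero at the start; "moment": the same for the moment, N m; "width": finger opening in mm; "grasp_force": force on a finger pad.
Only numpy, scipy, OpenCV 4.12 (cv2) and the standard library are available. Lean on these libraries where they do the work, as an engineer would, in place of code of your own. Each camera call takes 0.05 s, during which the arm holds its last target. There are 200 camera calls.

## Task

The grating disc lies loosely on the drive base of the food processor, but its two rim notches are not over the base's two keys. With a fingertip against one of the disc's upright finger posts, push the disc round until the notches stand over the keys, then press it down on its middle until it is fully home, and take your hand away. Push and press only: do not lift the disc, and leave the tin, the spice jar and the garlic beside the base where they are.

Things in the scene. Friction and masses are not known exactly. Their poses are not given: they have to be found in the camera images.
- drive_base: Round white food processor base, fixed, 180 mm across, deck 45 mm above its origin; control panel on its -x side (109 mm from the axis, 37 mm high). Origin: on its vertical axis at worktop height; z up. Keys at its own +x and -x. A 16 mm steel spindle rises from the deck into the disc's hub, hidden.
- key_a (a point): Top of the grey key at the base's +x, 55 mm above the base's origin, 62 mm from the axis. Key: block 11 mm wide (7 mm at its top), 55.5 to 68 mm from the axis, 1 mm under the unseated disc; joined to an outer tab 11 mm wide (66.7 to 74.3 mm from the axis, 61 mm above the base's origin), always visible beside the disc's rim.
- key_b (a point): The same point of the like key at the base's -x.
- disc: Loose steel grating disc, 120 to 195 g, 128 mm across, 6 mm thick; teeth 1.4 mm high. Origin: centre of the plate's underside; z up. Rim notches at its own +x and -x, 17 mm wide, 11 mm deep; same after half a turn, either notch takes either key. Origin above the base's: 56 mm unseated (turns easily both ways, under 2 N at a post), 49 mm home (plate top flush with key tops).
- hub_top (a point): Middle of the flat top (34 mm wide) of the disc's low black hub, 20 mm above the disc's origin: press here. The hub is 60 mm wide where it meets the plate and slopes inward; it sits on the spindle with 1 mm play all round.
- post_a (a point): Centre of the top of the black upright finger post at the disc's own +y: 46 mm from the disc's centre, 14 mm thick, rising 16 mm above the plate (22 mm above the disc's origin).
- post_b (a point): The same point of the like post at the disc's own -y.
- collar (a joint): Black collar (68 mm wide) on the spindle that carries the disc, hidden under it. Value: how far it is pressed down, 0 to 0.007 m. A stiff push fit without spring: takes about 6 N, stays where left, does not turn. With the notches off the keys, the keys stop the disc after 1 mm.
- tin: Closed food tin, loose, 75 mm in diameter, 58 mm high. Origin: centre of its underside. To be left alone.
- spice_jar: Slim spice jar with a dark cap, loose, 41 mm in diameter, 105 mm high. Origin: centre of its underside. To be left alone.
- garlic_bulb: Garlic bulb standing just behind the base, loose, about 60 mm wide and 58 mm high. Origin: centre of its underside. To be left alone.
Things that resemble listed ones, but are neither listed nor needed, are in the scene too. Of the things that look like the disc, the largest one is meant.

How it is judged:
By the outcome, as a careful person would: the job done as asked, in the order asked, and still so for the second after the job is handed in, with the robot touching nothing.
It also fails if it takes over 48 s, if anything falls off the work surface, if the arm or the gripper's body presses on something with over 40 N, if the wrist force passes 120 N, or if a joint passes its speed limit or range.

## Working session

There is one attempt and no reset: what is moved stays moved. The work goes in short steps, Python scripts to look and compute and a tool call to move; the robot and the scene stay as the last step left them, time stands still between calls to the robot, and variables do not carry over. Pictures are saved under pics/ and viewed, at most 10 in all, crops included, and the job is handed in when it is done.

Besides the shell and the picture viewer there is one more tool, called after "Call:" as name(argument=value, ...), one argument or row to a line, values as JSON. jog_arm: Moves the arm, as the interface text tells. Its arguments: {"type":"object","properties":{"commands":{"type":"array","items":{"type":"array"}}},"required":["commands"]}

```bash
mkdir -p pics; cat > h.py <<'E'
import numpy as np, cv2
from scipy.spatial.transform import Rotation as R
from workcell import get_obs, get_image, close_job, pinch_z
def rot(o):
    o=np.array(o,float)
    if o.shape==(3,3): return o
    return R.from_rotvec(o).as_matrix() if o.size==3 else R.from_quat(o).as_matrix()
def cloud(name):
    ob=get_obs(); d=get_image(name); K=np.array(d["intrinsics"]); z=d["z_map"]
    v,u=np.mgrid[:z.shape[0],:z.shape[1]]
    P=np.stack([(u-K[0,2])*z/K[0,0],(v-K[1,2])*z/K[1,1],z],-1)
    if "mount" in d:
        M=np.array(d["mount"]); P=P@M[:3,:3].T+M[:3,3]
        P=P@rot(ob["orientation"]).T+np.array(ob["ee_pos"])
    else: P=P@rot(d["orientation"]).T+np.array(d["eye"])
    P[z==0]=np.nan
    return d["image"],P,d
E
python3 - <<'E'
from h import *
print(get_obs(),pinch_z)
for n in("top","scene"):
    im,P,d=cloud(n); cv2.imwrite(f"pics/{n}.png",im); np.save(n,P)
    print(n,d["eye"],d["orientation"],d["intrinsics"])
E
```

```text
{'t': 0.0, 'qpos': array([-1.21495898e+00,  4.23822867e-01,  1.63069156e+00,  1.02332537e-05,
        1.08854721e+00, -1.89706320e-02]), 'qvel': array([ 5.86910584e-04, -1.07212417e-04, -8.53053367e-04, -6.27771376e-05,
       -9.81313788e-04,  1.34943828e-03]), 'joint_torque': array([-1.58180712e-03, -5.44629335e+01, -2.73662907e+01,  6.44382834e-02,
        2.28886586e-02, -1.32126120e-04]), 'ee_pos': array([ 228.65186862, -581.05422615,  199.31230908]), 'orientation': array([-3.08516419e+00, -5.85029451e-01,  3.72615203e-04]), 'ft_force': array([-0.094664  , -0.36216242,  0.79345928]), 'moment': array([ 0.02127325, -0.02086529, -0.00753468]), 'grasp_force': 0.0, 'width': 87.89424342622247} 18.700000000000003
top [333.69360781 156.07014134 998.95927306] [-1.96891371  2.21752327 -0.27088285] [[430.55625613   0.         329.79509815]
 [  0.         430.55625613 204.75845537]
 [  0.           0.           1.        ]]
scene [167.68560034 746.37907232 577.28637331] [-0.68095147  2.49570366 -1.25823509] [[370.53646496   0.         323.81112529]
 [  0.         370.53646496 196.39413749]
 [  0.           0.           1.        ]]
```

View pics/top.png

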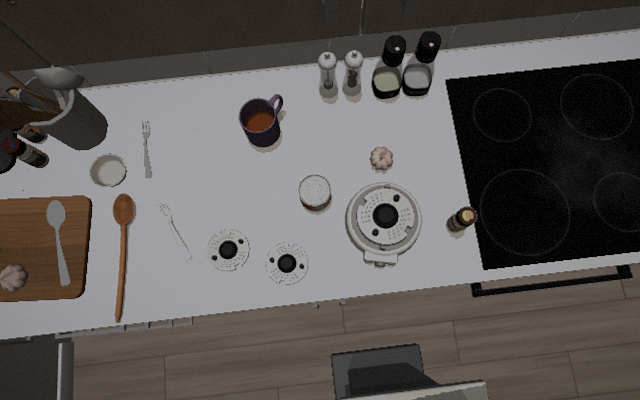

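View pics/scene.png

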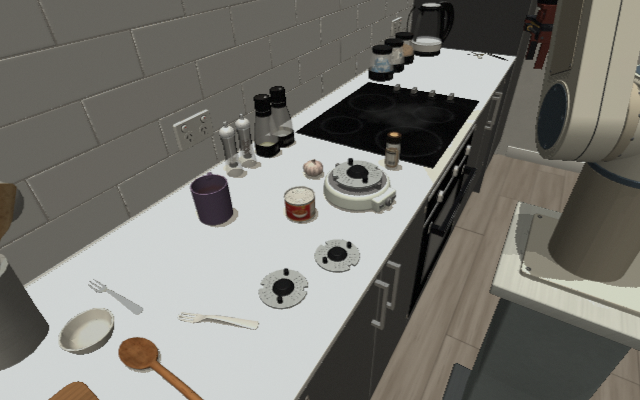

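The base is at top-image pixel (385,218), with its panel at (380,258), the tin at (315,192), the garlic at (381,158) and the jar at (462,219). The two smaller loose discs at (228,250) and (287,263) are decoys. Next I'll measure and zoom in.

```bash
python3 - <<'E'
from h import *
P=np.load("top.npy"); im=cv2.imread("pics/top.png")
cv2.imwrite("pics/crop.png",cv2.resize(im[170:270,335:435],None,fx=6,fy=6,interpolation=cv2.INTER_CUBIC))
for n,(u,v) in dict(hub=(386,216),tin=(314,186),jar=(468,214),garlic=(381,157),panel=(380,258),deckL=(352,225)).items():
    print(n,np.nanmedian(P[v-1:v+2,u-1:u+2].reshape(-1,3),0).round(1))
c=P[216,386]
r=np.hypot(P[...,0]-c[0],P[...,1]-c[1])
m=(r<110)
for lo,hi in((30,52),(58,66),(68,73),(73,77),(77,80),(80,90)):
    k=m&(P[...,2]>lo)&(P[...,2]<hi); Q=P[k]
    print(lo,hi,k.sum(),np.median(Q,0).round(1),Q.min(0).round(0),Q.max(0).round(0))
k=(P[...,2]>75.0)&(r<60); n,l,s,ce=cv2.connectedComponentsWithStats(k.astype(np.uint8))
for i in range(1,n): print(s[i][4],ce[i],np.median(P[l==i],0).round(1))
E
```

```text
hub [522.9  11.1  76.5]
tin [615.9 160.6  55. ]
jar [ 500.7 -158.2  105.2]
garlic [668.8  -2.3  53.3]
panel [437.4  32.7  36.9]
deckL [517.5  85.7  45.4]
30 52 2114 [492.8  30.2  44.1] [422. -74.  30.] [613.  98.  52.]
58 66 1958 [524.9  12.7  62.2] [456. -52.  58.] [600.  75.  66.]
68 73 134 [525.3  15.2  70.4] [485. -20.  68.] [573.  64.  73.]
73 77 234 [528.5  11.3  75.2] [486. -24.  73.] [568.  47.  77.]
77 80 95 [526.1  12.   77.8] [486. -23.  77.] [569.  47.  80.]
80 90 3 [491.9  40.5  80.9] [490. -12.  80.] [566.  41.  83.]
27 [396.11111111 196.44444444] [563.8 -17.   77.8]
169 [385.47337278 213.78106509] [528.5  12.4  76.6]
29 [374.75862069 231.17241379] [492.   40.7  77.5]
```

View pics/crop.png

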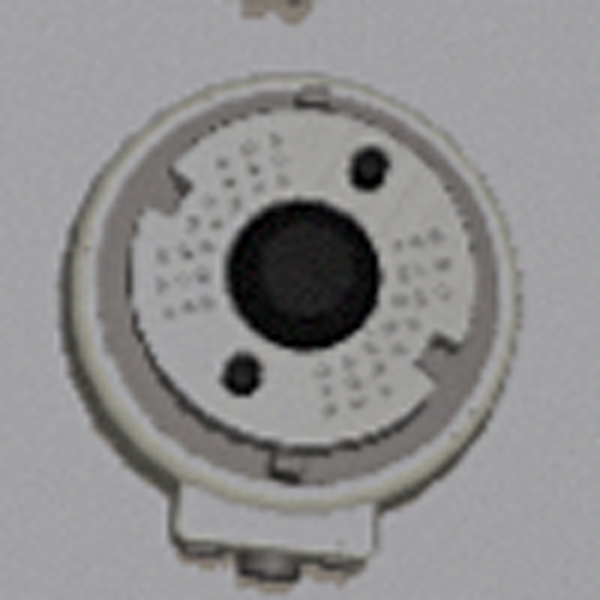

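The crop shows the key tabs at (313,97) and (285,468), the notches at (178,190) and (440,355), and the posts at (369,167) and (242,374). The disc needs a clockwise turn of about 60°.

```bash
cat >> h.py <<'E'
def ray(d,u,v,zw,ob=None):
    K=np.array(d["intrinsics"]); p=np.array([(u-K[0,2])/K[0,0],(v-K[1,2])/K[1,1],1.])
    if "mount" in d:
        M=np.array(d["mount"]); Rw=rot(ob["orientation"]); Rc=Rw@M[:3,:3]; e=Rw@M[:3,3]+ob["ee_pos"]
    else: Rc=rot(d["orientation"]); e=np.array(d["eye"])
    w=Rc@p; return e+w*(zw-e[2])/w[2]
def ang(a,b): return np.degrees(np.arctan2(b[1]-a[1],b[0]-a[0]))
E
python3 - <<'E'
from h import *
d=get_image("top")
g=lambda u,v,z: ray(d,335+u/6-.4,170+v/6-.4,z)
k1,k2=g(313,97,61),g(285,468,61)
n1,n2=g(178,190,62),g(440,355,62)
p1,p2=g(369,165,78),g(242,372,78)
for a,b in((k1,k2),(n1,n2),(p1,p2)): print(a.round(1),b.round(1),((a+b)/2).round(1),np.linalg.norm(a-b).round(1),ang(b,a).round(1))
o=get_obs(); print(rot(o["orientation"]).round(3)); print(get_image("wrist")["mount"])
E
```

```text
[595.4  -3.5  61. ] [457.   27.8  61. ] [526.2  12.2  61. ] 141.9 -12.7
[565.2  52.3  62. ] [491.5 -34.9  62. ] [528.4   8.7  62. ] 114.2 49.8
[562.3 -17.2  78. ] [491.1  40.5  78. ] [526.7  11.7  78. ] 91.6 -39.0
[[ 0.931  0.366 -0.   ]
 [ 0.366 -0.931  0.001]
 [ 0.    -0.001 -1.   ]]
[[ 4.02841283e-04 -9.63880351e-01 -2.66335329e-01  7.28433184e+01]
 [ 9.99999905e-01  4.33057700e-04 -5.47226049e-05  8.56037346e-02]
 [ 1.68084609e-04 -2.66335282e-01  9.63880433e-01 -1.84413515e+02]
 [ 0.00000000e+00  0.00000000e+00  0.00000000e+00  1.00000000e+00]]
```

Call:
jog_arm(
  commands=[
    [-1, [0.336, -0.259, 0], [0, 0, 0]],
    [-1, [0.336, -0.259, 0], [0, 0, 0]],
    [-1, [0.336, -0.259, 0], [0, 0, 0]],
    [-1, [0.336, -0.259, 0], [0, 0, 0]],
    [-1, [0.336, -0.259, 0], [0, 0, 0]],
    [-1, [0.336, -0.259, 0], [0, 0, 0]],
    [-1, [0.336, -0.259, 0], [0, 0, 0]],
    [-1, [0.336, -0.259, 0], [0, 0, 0]],
    [-1, [0.336, -0.259, 0], [0, 0, 0]],
    [-1, [0.336, -0.259, 0], [0, 0, 0]],
  ],
)

```text
t: 1.2
ee_pos: [447.3, -216.0, 200.2]
orientation: [3.087, 0.585, 0.0]
ft_force: [-0.3, -0.9, -0.3]
width: 11.2
grasp_force: 0.0
```

Call:
jog_arm(
  commands=[
    [-1, [0.336, -0.259, 0], [0, 0, 0]],
    [-1, [0.336, -0.259, 0], [0, 0, 0]],
    [-1, [0.336, -0.259, 0], [0, 0, 0]],
    [-1, [0.336, -0.259, 0], [0, 0, 0]],
    [-1, [0.336, -0.259, 0], [0, 0, 0]],
    [-1, [0.336, -0.259, 0], [0, 0, 0]],
    [-1, [0, 0, 0], [0, 0, -0.164]],
    [-1, [0, 0, 0], [0, 0, -0.164]],
    [-1, [0, 0, 0], [0, 0, -0.164]],
    [-1, [0, 0, 0], [0, 0, -0.164]],
  ],
)

```text
t: 2.2
ee_pos: [577.2, 1.1, 199.8]
orientation: [-2.832, -1.36, 0.001]
ft_force: [0.2, -0.3, 0.3]
width: 0.5
grasp_force: 0.0
```

Call:
jog_arm(
  commands=[
    [-1, [0, 0, 0], [0, 0, 0]],
    [-1, [0, 0, 0], [0, 0, 0]],
    [-1, [0, 0, 0], [0, 0, 0]],
  ],
)

```text
t: 2.5
ee_pos: [577.4, 0.8, 200.0]
orientation: [-2.837, -1.349, 0.0]
ft_force: [0.3, -0.5, -0.3]
width: 0.4
grasp_force: 0.0
```

```bash
python3 - <<'E'
from h import *
o=get_obs(); im,P,d=cloud("wrist"); cv2.imwrite("pics/w1.png",im); np.save("w1",P)
print(o["t"],o["ee_pos"],o["qpos"].round(2),rot(o["orientation"]).round(3),o["width"],o["ft_force"])
E
```

```text
2.5 [577.35410021   0.79269993 200.02706429] [-0.02  0.35  1.74 -0.    1.05  0.66] [[ 0.631  0.775 -0.   ]
 [ 0.775 -0.631 -0.   ]
 [-0.    -0.    -1.   ]] 0.4180849207108691 [ 0.29653528 -0.49516448 -0.26924492]
```

View pics/w1.png

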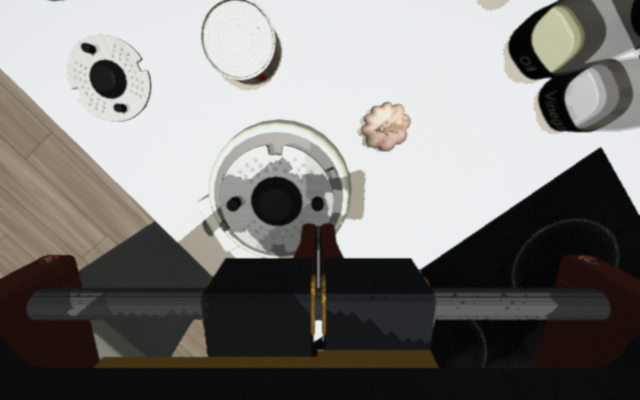

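The wrist view shows the hub at (276,200), the posts at (234,204) and (317,204), and the shut fingers just behind the right-hand post. I'll check the centre with this calibration.

```bash
python3 - <<'E'
from h import *
o=get_obs(); d=get_image("wrist"); im=d["image"]
a,b=[ray(d,u,v,78,o) for u,v in((317,203),(234,203))]; h=ray(d,276,200,76,o)
print(a.round(1),b.round(1),((a+b)/2).round(1),np.linalg.norm(a-b).round(1),ang(b,a).round(1),h.round(1))
cv2.imwrite("pics/w1c.png",cv2.resize(im[110:265,195:365],None,fx=4,fy=3.8,interpolation=cv2.INTER_CUBIC))
E
```

```text
[563.7 -14.4  78. ] [494.6  41.7  78. ] [529.2  13.6  78. ] 89.1 -39.1 [531.2  15.5  76. ]
```

View pics/w1c.png

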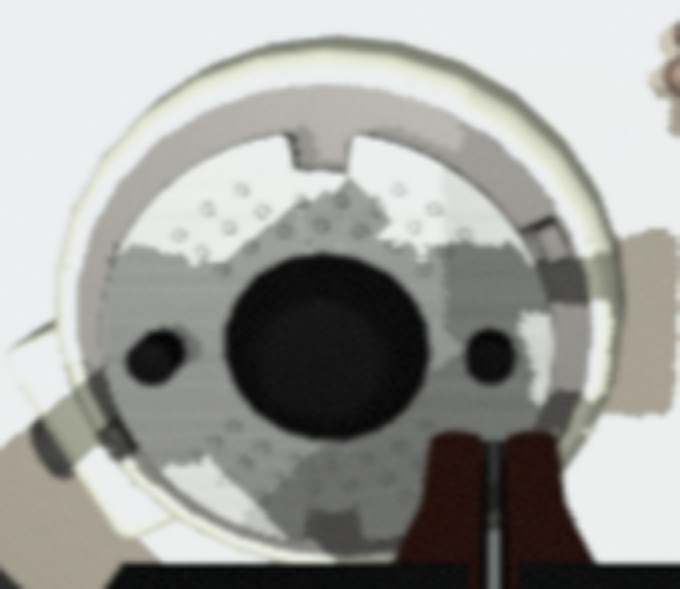

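Call:
jog_arm(
  commands=[
    [-1, [0.04, 0, 0.3], [0, 0, 0]],
    [-1, [0, 0, 0.4], [0, 0, 0]],
    [-1, [0, 0, 0.35], [0, 0, 0]],
    [-1, [0, 0, 0.2], [0, 0, 0]],
    [-1, [0, 0, 0.06], [0, 0, 0]],
    [-1, [0, 0, 0], [0, 0, 0]],
    [-1, [-0.03, 0, 0], [0, 0, 0]],
    [-1, [-0.03, 0, 0], [0, 0, 0]],
    [-1, [-0.03, 0, 0], [0, 0, 0]],
    [-1, [0, 0, 0], [0, 0, 0]],
  ],
)

```text
t: 3.6
ee_pos: [574.4, -3.4, 69.9]
orientation: [2.835, 1.351, 0.001]
ft_force: [0.2, 0.6, -0.1]
width: 0.3
grasp_force: 0.0
```

Call:
jog_arm(
  commands=[
    [-1, [-0.026, 0.009, 0], [0, 0, 0.072]],
    [-1, [-0.026, 0.009, 0], [0, 0, 0.072]],
    [-1, [-0.026, 0.009, 0], [0, 0, 0.072]],
    [-1, [-0.026, 0.009, 0], [0, 0, 0.072]],
    [-1, [-0.026, 0.009, 0], [0, 0, 0.072]],
    [-1, [-0.026, 0.009, 0], [0, 0, 0.072]],
    [-1, [-0.026, 0.009, 0], [0, 0, 0.072]],
    [-1, [-0.026, 0.009, 0], [0, 0, 0.072]],
    [-1, [0, 0, 0], [0, 0, 0]],
  ],
)

```text
t: 4.5
ee_pos: [562.9, -21.9, 69.4]
orientation: [3.067, 0.681, 0.001]
ft_force: [0.9, -0.6, 0.1]
width: 0.8
grasp_force: 0.0
```

```bash
python3 - <<'E'
from h import *
o=get_obs(); a=get_image("wrist")["image"]; b=get_image("top")["image"]
print(o["t"],o["ee_pos"],rot(o["orientation"]).round(3)[:,0],o["ft_force"])
cv2.imwrite("pics/m1.png",np.hstack([cv2.resize(a,(480,300)),cv2.resize(b[165:275,330:440],(300,300),interpolation=cv2.INTER_CUBIC)]))
E
```

```text
4.5 [562.90549654 -21.90511399  69.43574327] [0.906 0.423 0.   ] [ 0.92181153 -0.55693377  0.10000912]
```

View pics/m1.png

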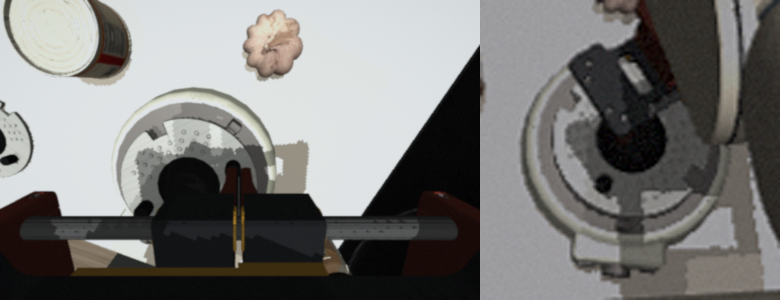

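```bash
python3 - <<'E'
from h import *
o=get_obs(); d=get_image("wrist"); C=np.array([528,13,0])
for n,u,v,z in(("post_b",193,275,78),("notch",204,177,62),("key",311,168,61)):
    p=ray(d,u,v,z,o); print(n,p.round(1),np.hypot(*(p-C)[:2]).round(1),ang(C,p).round(1))
cv2.imwrite("pics/m2.png",cv2.resize(d["image"][105:305,140:400],None,fx=3,fy=3,interpolation=cv2.INTER_CUBIC))
E
```

```text
post_b [500.7  39.9  78. ] 38.3 135.4
notch [560.6  59.6  62. ] 56.9 55.0
key [595.7  -1.5  61. ] 69.2 -12.1
```

View pics/m2.png

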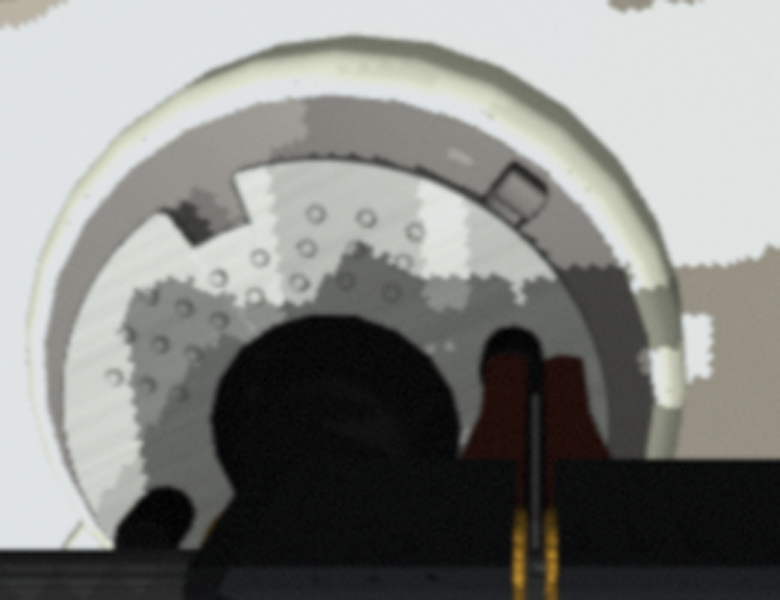

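```bash
python3 - <<'E'
from h import *
o=get_obs(); im,P,d=cloud("wrist"); print(d["intrinsics"])
R0=rot(o["orientation"])
f=lambda x,y:(140+x//3,105+y//3)
for n,x,y in(("post_a",510,340),("fingL",508,375),("fingR",568,375),("hub",335,400),("plate",330,180),("plate2",440,250),("post_b",155,510),("base rim",650,300)):
    u,v=f(x,y); p=np.nanmedian(P[v-1:v+2,u-1:u+2].reshape(-1,3),0); print(n,u,v,p.round(1),"tool",(R0.T@(p-o["ee_pos"])).round(1))
print("pred TCP px", end=" ")
M=np.array(d["mount"]); K=np.array(d["intrinsics"])
for t in((0,0,0),(10,0,0),(10,-13,0),(10,13,0)):
    c=M[:3,:3].T@(np.array(t)-M[:3,3]); q=K@c; print((q[:2]/q[2]).round(0),end=" ")
P2,=[cloud("top")[1]]; k=[(375,231),(374,232)]
print([P2[v,u].round(1) for u,v in k])
E
```

```text
[[298.45658168   0.         317.98729912]
 [  0.         298.45658168 195.2983177 ]
 [  0.           0.           1.        ]]
post_a 310 218 [568.2 -13.7  73.4] tool [ 8.  -5.1 -4.1]
fingL 309 230 [571.3 -12.5 102.5] tool [ 11.3  -4.8 -33.2]
fingR 329 230 [575.9 -22.5 102.2] tool [ 11.2   6.2 -32.9]
hub 251 238 [540.5  15.2  75.6] tool [ -4.8 -43.   -6.3]
plate 250 165 [581.1  35.1  62.4] tool [ 40.4 -43.8   6.9]
plate2 286 188 [576.9   8.   62.3] tool [ 25.1 -21.    7. ]
post_b 191 275 [496.9  42.1  73.6] tool [-32.9 -85.8  -4.3]
base rim 356 205 [582.  -43.7  44. ] tool [ 7.6 28.  25.3]
pred TCP px [318. 227.] [318. 213.] [298. 213.] [338. 213.] [array([492.3,  40.2,  78.7]), array([490.3,  42.7,  79.2])]
```

```bash
python3 - <<'E'
from h import *
np.set_printoptions(linewidth=220,suppress=True)
o=get_obs(); im,P,d=cloud("wrist"); R0=rot(o["orientation"]); T=(P-o["ee_pos"])@R0
print("cols",list(range(294,344,3)))
for v in range(208,234,2): print(v,T[v,294:344:3,2].round(0).astype(int), im[v,294:344:3].mean(1).astype(int))
v=250
im,S,_=cloud("scene"); T=(S-o["ee_pos"])@R0
k=(np.abs(T[...,0])<25)&(np.abs(T[...,1])<30)&(T[...,2]<3)&(T[...,2]>-60)
vv,uu=np.where(k); print(uu.min(),uu.max(),vv.min(),vv.max())
for v in range(vv.min(),vv.max()+4): print(v,[tuple(T[v,u].round(0).astype(int)) for u in range(uu.min(),uu.max()+1,2)])
cv2.imwrite("pics/s2.png",cv2.resize(im[120:220,300:420],None,fx=6,fy=6,interpolation=cv2.INTER_CUBIC))
E
```

```text
cols [294, 297, 300, 303, 306, 309, 312, 315, 318, 321, 324, 327, 330, 333, 336, 339, 342]
208 [ 8  7  7  7  8  8  8  7  7  7  7  7  6 10 23 23 24] [108  97  96  96  95  97 100 101 101 101 101 102  99  70  64  63  64]
210 [ 7  8  7  7  8  8  8  8  8  7  6  7  7  8 24 24 23] [ 97  97  94  98  99 101 102 101 101 101 100  99 100  88  62  64  64]
212 [ 8  7  8  8  8  8  7  8  7  6  9  7  7  9 23 25 23] [ 97  95  99  99 100  98  96 101 101 100 100 100 100  98  64  63  64]
214 [ 7  8  8  8  6  5  5  7  8  8  8  8  8  8 13 23 24] [ 95  99 101  98  68  38  32  71  97  99 100  99 100  97  70  63  63]
216 [ 7  8  7  7  1  1  0  3  7  7  7  8  7  7  8 24 23] [ 99 100 101  69  13   6   7   8  68  99  99  99  97  97  81  62  63]
218 [ 7  8  8  0 -2 -4 -2 -1  3  7  7  7  7  9  7 23 24] [100 102  98  20   6   3   7   8  20  93  98  98  96  97  93  61  64]
220 [ 7  7  7 -4 -6 -7 -7 -5 -1  7  6  7  6  7  7 23 23] [101  99  91   5   8   7   3   9   5  80  96  96  98  99  96  64  63]
222 [ 7  8  4 -7 -7 -9 -8 -8 -4  7  7  7  7  8  8 24 24] [100 100  71   6  10  14  14  10   4  70  90  86  90  96  96  6
[... 5687 characters left out ...]
p.int64(1), np.int64(10))]
164 [(np.int64(12), np.int64(-6), np.int64(11)), (np.int64(6), np.int64(-9), np.int64(8)), (np.int64(1), np.int64(-12), np.int64(6)), (np.int64(-4), np.int64(-6), np.int64(10)), (np.int64(-10), np.int64(-7), np.int64(9))]
165 [(np.int64(11), np.int64(-15), np.int64(8)), (np.int64(6), np.int64(-14), np.int64(8)), (np.int64(1), np.int64(-14), np.int64(8)), (np.int64(-5), np.int64(-13), np.int64(9)), (np.int64(-11), np.int64(-35), np.int64(-5))]
166 [(np.int64(11), np.int64(-17), np.int64(10)), (np.int64(6), np.int64(-19), np.int64(9)), (np.int64(0), np.int64(-18), np.int64(9)), (np.int64(-6), np.int64(-41), np.int64(-5)), (np.int64(-11), np.int64(-39), np.int64(-5))]
```

View pics/s2.png

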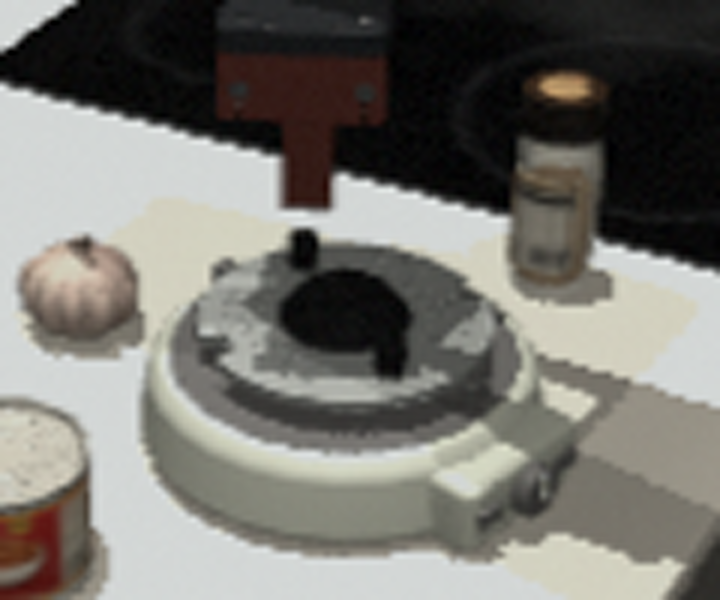

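The finger is above the post, not against it. Both cameras put the real fingertips about 23 mm above the reported TCP, so the disc hasn't moved. I'll go back round and descend another 22 mm.

Call:
jog_arm(
  commands=[
    [-1, [0.051, -0.022, 0], [0, 0, -0.144]],
    [-1, [0.051, -0.022, 0], [0, 0, -0.144]],
    [-1, [0.051, -0.022, 0], [0, 0, -0.144]],
    [-1, [0.051, -0.022, 0], [0, 0, -0.144]],
    [-1, [0.09, 0, 0], [0, 0, 0]],
    [-1, [0, 0, 0], [0, 0, 0]],
    [-1, [0, 0, 0.1], [0, 0, 0]],
    [-1, [0, 0, 0.07], [0, 0, 0]],
    [-1, [0, 0, 0.05], [0, 0, 0]],
    [-1, [0, 0, 0], [0, 0, 0]],
  ],
)

```text
t: 5.85
ee_pos: [579.2, 3.8, 45.8]
orientation: [-2.835, -1.351, 0.003]
ft_force: [0.1, -0.5, -0.4]
width: 1.0
grasp_force: 0.0
```

```bash
python3 - <<'E'
from h import *
o=get_obs(); R0=rot(o["orientation"]); im,S,_=cloud("scene"); T=(S-o["ee_pos"])@R0
k=(np.abs(T[...,0])<14)&(np.abs(T[...,1])<20)&(T[...,2]<3)&(T[...,2]>-60)
print(o["ee_pos"],R0[:,0],o["ft_force"]); print("lowest finger z tool",np.sort(T[k][:,2])[-15:].round(0))
im,P,d=cloud("wrist"); T=(P-o["ee_pos"])@R0
for v in range(206,250,3): print(v,T[v,296:344:4,2].round(0).astype(int),im[v,296:344:4].mean(1).astype(int))
E
```

```text
[579.21773306   3.8303586   45.80309562] [ 0.6299464   0.77663729 -0.00143223] [ 0.13206815 -0.47614234 -0.43852391]
lowest finger z tool [-13. -13. -13. -13. -13. -13. -13. -13. -13. -13. -12. -12. -10.  -9.
  -7.]
206 [-15 -17 -16 -15 -15   0   1   1   0   1   0   1] [ 99  98 164 106  75  53  61  61  61  61  62  61]
209 [-16 -16 -16 -17 -15 -15   1   0   0   1   0   1] [118  98  98  98  98  67  58  60  62  61  60  62]
212 [-16 -16 -15 -16 -16 -16 -12   2   0   1   0   1] [106 100  97  97  98  97  54  59  60  62  61  60]
215 [                 -16                  -16                  -16
                  -15                  -16                  -15
                  -16                    0                    0
 -9223372036854775808                    0                   -2] [97 97 97 98 98 98 89 54 61 61 47 31]
218 [-18 -16 -16 -16 -16 -15 -17 -15   0  -2  -4  -8] [102  94  96  96  95  95  95  67  57  34  31  28]
221 [-17 -17 -16 -16 -16 -16 -16 -16  -4  -7  -9 -13] [105  98  96  97  98  97  98  96  43  41  33  32]
224 [-16 -16 -24 -24 -24 -16 -15 -24 -24 -24 -14 -15] [97 96 40 2
[... 329 characters left out ...]
37 -38 -41 -41 -42 -11   1] [85 70 15 16 18 19 15 18 17 18 39 54]
239 [-16 -45 -45 -45 -45 -42 -43 -46 -46 -46 -16   0] [95 62 18 18 15 16 14 19 16 19 46 61]
242 [-16 -49 -50 -49 -49 -46 -47 -49 -50 -48 -17   1] [94 44 18 19 17 12 16 18 17 19 43 56]
245 [                 -16                  -53                  -52
                  -52                  -52                  -49
                  -50                  -53 -9223372036854775808
                  -52                  -53                    1] [92 21 19 19 20 18 14 18 14 18 22 56]
248 [-15 -56 -57 -56 -56 -53 -53 -56 -55 -56 -56 -14] [77 18 18 20 18 16 11 19 15 14 18 62]<stdin>:6: RuntimeWarning: invalid value encountered in cast
```

Call:
jog_arm(
  commands=[
    [-1, [-0.03, 0, 0], [0, 0, 0]],
    [-1, [-0.03, 0, 0], [0, 0, 0]],
    [-1, [-0.02, 0, 0], [0, 0, 0]],
    [-1, [-0.026, 0.009, 0], [0, 0, 0.072]],
    [-1, [-0.026, 0.009, 0], [0, 0, 0.072]],
    [-1, [-0.026, 0.009, 0], [0, 0, 0.072]],
    [-1, [-0.026, 0.009, 0], [0, 0, 0.072]],
    [-1, [-0.026, 0.009, 0], [0, 0, 0.072]],
    [-1, [-0.026, 0.009, 0], [0, 0, 0.072]],
    [-1, [0, 0, 0], [0, 0, 0]],
  ],
)

```text
t: 6.95
ee_pos: [567.4, -17.0, 47.3]
orientation: [3.024, 0.853, 0.0]
ft_force: [-0.5, -0.2, -0.8]
width: 0.2
grasp_force: 0.0
```

Call:
jog_arm(
  commands=[
    [-1, [-0.026, 0.009, 0], [0, 0, 0.072]],
    [-1, [-0.026, 0.009, 0], [0, 0, 0.072]],
    [-1, [-0.026, 0.009, 0], [0, 0, 0.072]],
    [-1, [-0.026, 0.009, 0], [0, 0, 0.072]],
    [-1, [-0.026, 0.009, 0], [0, 0, 0.072]],
    [-1, [-0.026, 0.009, 0], [0, 0, 0.072]],
    [-1, [-0.026, 0.009, 0], [0, 0, 0.072]],
    [-1, [-0.026, 0.009, 0], [0, 0, 0.072]],
    [-1, [-0.026, 0.009, 0], [0, 0, 0.072]],
    [-1, [0, 0, 0], [0, 0, 0]],
  ],
)

```text
t: 7.95
ee_pos: [548.1, -31.8, 47.3]
orientation: [3.141, 0.067, 0.001]
ft_force: [-0.2, 0.4, 0.3]
width: 0.4
grasp_force: 0.0
```

```bash
python3 - <<'E'
from h import *
o=get_obs(); a=get_image("wrist")["image"]
print(o["t"],o["ee_pos"],rot(o["orientation"]).round(3)[:,0],o["ft_force"],o["qpos"].round(2))
cv2.imwrite("pics/m3.png",cv2.resize(a[90:290,160:420],None,fx=3,fy=3,interpolation=cv2.INTER_CUBIC))
E
```

```text
7.95 [548.12998409 -31.84468827  47.29102466] [0.999 0.042 0.   ] [-0.22138459  0.40406021  0.3407994 ] [-0.08  0.54  1.89 -0.    0.72  1.45]
```

View pics/m3.png

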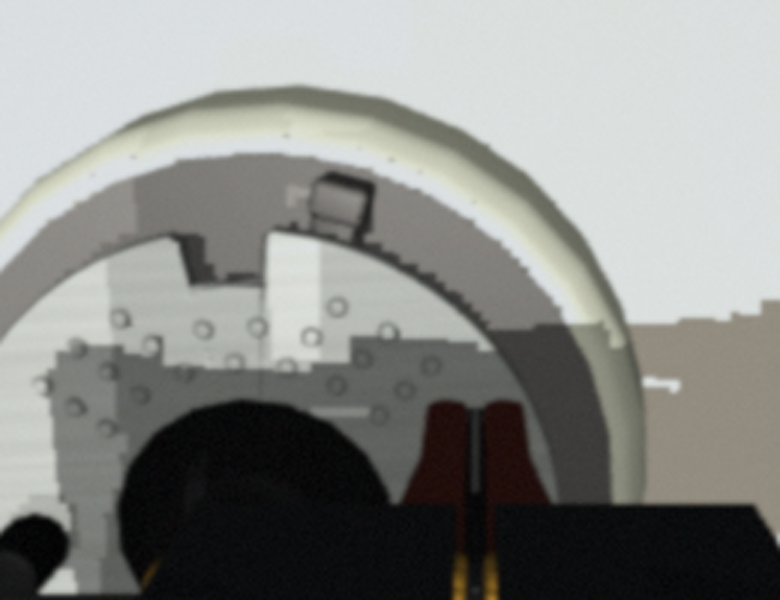

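```bash
python3 - <<'E'
from h import *
o=get_obs(); d=get_image("wrist")
g=lambda x,y,z: ray(d,160+x/3-.33,90+y/3-.33,z,o)
for C in (np.array([526.5,12,0]),np.array([528,13,0])):
  for n,x,y,z in(("nL",193,283,62),("nR",263,283,62),("mL",178,238,62),("mR",267,232,62),("tab nearL",312,208,61),("nearR",360,212,61),("farL",320,176,61),("farR",372,180,61),("post_b",30,548,78)):
    p=g(x,y,z); print(n,p.round(1),np.hypot(*(p-C)[:2]).round(1),ang(C,p).round(1))
E
```

```text
nL [578.5  24.5  62. ] 53.5 13.5
nR [579.1  10.9  62. ] 52.6 -1.2
mL [587.3  27.   62. ] 62.6 13.9
mR [589.2   9.9  62. ] 62.7 -1.9
tab nearL [594.    1.5  61. ] 68.3 -8.9
nearR [593.7  -7.7  61. ] 70.0 -16.4
farL [ 6.002e+02 -1.000e-01  6.100e+01] 74.7 -9.3
farR [599.9  -9.9  61. ] 76.6 -16.7
post_b [528.8  52.7  78. ] 40.8 86.8
nL [578.5  24.5  62. ] 51.8 12.8
nR [579.1  10.9  62. ] 51.1 -2.4
mL [587.3  27.   62. ] 60.9 13.3
mR [589.2   9.9  62. ] 61.3 -2.9
tab nearL [594.    1.5  61. ] 67.0 -9.9
nearR [593.7  -7.7  61. ] 68.9 -17.5
farL [ 6.002e+02 -1.000e-01  6.100e+01] 73.4 -10.3
farR [599.9  -9.9  61. ] 75.4 -17.7
post_b [528.8  52.7  78. ] 39.8 88.8
```

Call:
jog_arm(
  commands=[
    [-1, [-0.026, 0.009, 0], [0, 0, 0.072]],
    [-1, [-0.026, 0.009, 0], [0, 0, 0.072]],
    [-1, [-0.026, 0.009, 0], [0, 0, 0.072]],
    [-1, [-0.026, 0.009, 0], [0, 0, 0.072]],
    [-1, [-0.026, 0.009, 0], [0, 0, 0.072]],
    [-1, [-0.014, 0.004, 0], [0, 0, 0.038]],
    [-1, [0, 0, 0], [0, 0, 0]],
    [-1, [0, 0, 0], [0, 0, 0]],
  ],
)

```text
t: 8.85
ee_pos: [533.4, -35.2, 47.1]
orientation: [-3.113, 0.422, 0.0]
ft_force: [-0.2, -0.2, -0.0]
width: 0.7
grasp_force: 0.1
```

```bash
cat > m.py <<'E'
from h import *
o=get_obs(); im,P,d=cloud("wrist"); C=np.array([526.5,12])
print(o["t"],o["ee_pos"].round(1),o["ft_force"].round(1))
r=np.hypot(P[...,0]-C[0],P[...,1]-C[1]); a=np.degrees(np.arctan2(P[...,1]-C[1],P[...,0]-C[0]))
for lo,hi in((54,57),(57,60),(68,73)):
    k=(r>lo)&(r<hi)&(a>-60)&(a<40); print(lo,hi)
    print(" ".join(f"{x}:{np.median(P[...,2][k&(a>=x)&(a<x+1)]):.0f}" for x in range(-30,12) if (k&(a>=x)&(a<x+1)).any()))
E
python3 m.py
```

```text
8.85 [533.4 -35.2  47.1] [-0.2 -0.2 -0. ]
54 57
-30:62 -29:62 -28:62 -27:61 -26:62 -25:62 -24:62 -23:62 -22:62 -21:62 -20:62 -18:53 -17:54 -16:54 -15:55 -14:55 -13:55 -12:55 -11:55 -10:55 -9:54 -8:53 -7:51 -5:46 -4:57 -3:57 -2:61 -1:61 0:62 1:62 2:62 3:62 4:62 5:62 6:62 7:62 8:62 9:62 10:62 11:62
57 60
-30:62 -29:62 -28:62 -27:62 -26:62 -25:62 -24:62 -23:61 -22:62 -21:62 -20:62 -18:52 -17:53 -16:54 -15:55 -14:55 -13:55 -12:55 -11:55 -10:55 -9:54 -8:53 -5:51 -4:57 -3:61 -2:61 -1:61 0:62 1:62 2:62 3:62 4:62 5:62 6:62 7:62 8:62 9:62 10:62 11:62
68 73
-30:45 -29:46 -28:45 -27:45 -26:45 -25:45 -24:46 -23:45 -22:46 -21:45 -20:46 -19:45 -18:46 -17:55 -16:61 -15:61 -14:61 -13:61 -12:61 -11:61 -10:61 -9:60 -5:46 -4:45 -3:45 -2:45 -1:46 0:45 1:45 2:45 3:45 4:46 5:45 6:45 7:45 8:46 9:45 10:45 11:45
```

Call:
jog_arm(
  commands=[
    [-1, [-0.012, 0.004, 0], [0, 0, 0.033]],
    [-1, [0, 0, 0], [0, 0, 0]],
    [-1, [0, 0, 0], [0, 0, 0]],
  ],
)

```text
t: 9.2
ee_pos: [532.1, -35.3, 47.1]
orientation: [-3.107, 0.464, 0.0]
ft_force: [-0.2, -0.5, 0.9]
width: 0.4
grasp_force: 0.2
```

```bash
python3 m.py; python3 -c "
from h import *; print(rot(get_obs()['orientation']).round(3))"
```

```text
9.2 [532.1 -35.3  47.1] [-0.2 -0.5  0.9]
54 57
-30:62 -29:62 -28:62 -27:62 -26:62 -25:61 -24:62 -23:61 -22:62 -21:60 -19:47 -18:50 -17:53 -16:55 -15:55 -14:55 -13:54 -12:55 -11:55 -10:55 -9:54 -7:52 -6:62 -5:57 -4:61 -3:61 -2:62 -1:62 0:62 1:62 2:62 3:62 4:62 5:62 6:62 7:62 8:62 9:62 10:113 11:165
57 60
-30:62 -29:62 -28:62 -27:62 -26:62 -25:62 -24:62 -23:61 -22:62 -19:45 -18:49 -17:53 -16:54 -15:55 -14:55 -13:55 -12:55 -11:55 -10:55 -9:54 -8:52 -6:59 -5:58 -4:61 -3:62 -2:62 -1:62 0:62 1:62 2:62 3:62 4:62 5:62 6:62 7:62 8:62 9:62 10:62 11:167
68 73
-30:45 -29:45 -28:45 -27:46 -26:45 -25:45 -24:45 -23:45 -22:45 -21:45 -20:45 -19:46 -18:46 -17:55 -16:61 -15:61 -14:61 -13:61 -12:61 -11:61 -10:61 -9:61 -5:46 -4:45 -3:45 -2:46 -1:45 0:45 1:45 2:45 3:45 4:45 5:45 6:45 7:46 8:45 9:46 10:45 11:45
[[ 0.956 -0.292 -0.   ]
 [-0.292 -0.956  0.   ]
 [-0.    -0.    -1.   ]]
```

Call:
jog_arm(
  commands=[
    [-1, [0.1, 0, 0], [0, 0, 0]],
    [-1, [0, 0, 0], [0, 0, 0]],
    [-1, [0, 0, -0.2], [0, 0, 0]],
    [-1, [0, 0, -0.15], [0, 0, 0]],
    [-1, [-0.144, -0.22, 0], [0, 0, 0]],
    [-1, [-0.144, -0.22, 0], [0, 0, 0]],
    [-1, [0, 0, 0], [0, 0, 0]],
    [-1, [0, 0, 0.15], [0, 0, 0]],
    [-1, [0, 0, 0.08], [0, 0, 0]],
    [-1, [0, 0, 0], [0, 0, 0]],
  ],
)

```text
t: 10.25
ee_pos: [526.3, 11.7, 57.9]
orientation: [3.107, -0.465, -0.004]
ft_force: [-0.4, 0.3, -0.2]
width: 0.3
grasp_force: 0.0
```

```bash
python3 m.py
```

```text
10.25 [526.3  11.7  57.9] [-0.4  0.3 -0.2]
54 57
-30:62 -29:62 -28:62 -27:62 -26:61 -25:62 -24:62 -23:62 -22:58 -21:45 -20:45 -19:45 -18:51 -17:53 -16:55 -15:55 -14:55 -13:55 -12:55 -11:55 -10:54 -9:54 -8:52 -7:45 -6:55 -5:62 -4:61 -3:62 -2:62 -1:62 0:62 1:62 2:62 3:62 4:62 5:62 6:62 7:62 8:62 9:62 10:62 11:62
57 60
-30:62 -29:62 -28:62 -27:61 -26:62 -25:62 -24:62 -23:62 -22:61 -21:46 -20:46 -19:46 -18:51 -17:54 -16:55 -15:55 -14:55 -13:55 -12:55 -11:55 -10:55 -9:54 -8:52 -7:45 -6:56 -5:62 -4:62 -3:62 -2:62 -1:62 0:62 1:62 2:61 3:62 4:62 5:61 6:62 7:62 8:62 9:62 10:62 11:62
68 73
-30:45 -29:46 -28:45 -27:46 -26:45 -25:45 -24:45 -23:46 -22:45 -21:45 -20:45 -19:46 -18:45 -17:60 -16:61 -15:61 -14:61 -13:61 -12:61 -11:61 -10:61 -9:61 -8:53 -7:45 -6:45 -5:45 -4:45 -3:45 -2:46 -1:45 0:46 1:46 2:46 3:45 4:46 5:46 6:45 7:46 8:45 9:45 10:46 11:46
```

The notches stand over the keys to within 1°, so I'll press.

Call:
jog_arm(
  commands=[
    [-1, [0, 0, 0.02], [0, 0, 0]],
    [-1, [0, 0, 0.02], [0, 0, 0]],
    [-1, [0, 0, 0.02], [0, 0, 0]],
    [-1, [0, 0, 0.02], [0, 0, 0]],
    [-1, [0, 0, 0], [0, 0, 0]],
  ],
)

```text
t: 10.8
ee_pos: [527.3, 12.1, 51.2]
orientation: [3.107, -0.464, 0.001]
ft_force: [0.4, -1.4, 1.3]
width: 0.5
grasp_force: 0.6
```

Call:
jog_arm(
  commands=[
    [-1, [0, 0, 0.02], [0, 0, 0]],
    [-1, [0, 0, 0.01], [0, 0, 0]],
    [-1, [0, 0, 0.01], [0, 0, 0]],
    [-1, [0, 0, 0], [0, 0, 0]],
  ],
)

```text
t: 11.2
ee_pos: [527.4, 12.1, 47.3]
orientation: [3.107, -0.464, 0.001]
ft_force: [0.4, -1.9, 4.7]
width: 0.7
grasp_force: 1.8
```

```bash
python3 m.py
```

```text
11.2 [527.4  12.1  47.3] [ 0.4 -1.9  4.7]
54 57
-30:55 -29:55 -28:55 -27:55 -26:55 -25:55 -24:55 -23:55 -22:55 -21:49 -20:46 -19:46 -18:51 -17:54 -16:54 -15:54 -14:55 -13:54 -12:55 -11:55 -10:55 -9:55 -8:52 -7:45 -6:46 -5:55 -4:56 -3:55 -2:55 -1:55 0:55 1:55 2:56 3:56 4:55 5:55 6:55 7:55 8:55 9:55 10:55 11:55
57 60
-30:55 -29:55 -28:55 -27:56 -26:55 -25:55 -24:55 -23:55 -22:55 -21:45 -20:46 -19:46 -18:50 -17:54 -16:54 -15:54 -14:54 -13:55 -12:55 -11:55 -10:55 -9:54 -8:52 -7:45 -6:49 -5:55 -4:55 -3:55 -2:55 -1:55 0:55 1:55 2:55 3:55 4:55 5:55 6:55 7:55 8:55 9:55 10:55 11:55
68 73
-30:45 -29:45 -28:46 -27:45 -26:45 -25:46 -24:45 -23:45 -22:45 -21:46 -20:45 -19:46 -18:45 -17:60 -16:61 -15:61 -14:61 -13:61 -12:61 -11:61 -10:61 -9:61 -8:58 -7:45 -6:46 -5:46 -4:45 -3:46 -2:45 -1:45 0:46 1:46 2:45 3:45 4:45 5:45 6:46 7:46 8:45 9:45 10:45 11:45
```

The plate is about flush at 55 mm. I'll push a little further until the force rises, to be sure it is fully home.

Call:
jog_arm(
  commands=[
    [-1, [0, 0, 0.01], [0, 0, 0]],
    [-1, [0, 0, 0.01], [0, 0, 0]],
    [-1, [0, 0, 0], [0, 0, 0]],
  ],
)

```text
t: 11.55
ee_pos: [527.5, 12.1, 46.5]
orientation: [3.107, -0.464, 0.001]
ft_force: [-4.1, -2.7, 19.7]
width: 0.4
grasp_force: 9.7
```

Force is up to 20 N with little travel, so it has bottomed. I'll retreat straight up and check.

Call:
jog_arm(
  commands=[
    [-1, [0, 0, -0.05], [0, 0, 0]],
    [-1, [0, 0, -0.2], [0, 0, 0]],
    [-1, [0, 0, -0.4], [0, 0, 0]],
    [-1, [0, 0, -0.4], [0, 0, 0]],
    [-1, [0, 0, -0.4], [0, 0, 0]],
    [-1, [0, 0, 0], [0, 0, 0]],
    [-1, [0, 0, 0], [0, 0, 0]],
  ],
)

```text
t: 12.25
ee_pos: [527.2, 12.4, 190.6]
orientation: [-3.107, 0.464, -0.002]
ft_force: [-0.7, 0.5, -1.0]
width: 0.5
grasp_force: 0.0
```

```bash
python3 - <<'E'
from h import *
o=get_obs(); im,P,d=cloud("wrist"); C=np.array([527,12.3])
print(o["t"],o["ee_pos"].round(1),o["ft_force"].round(1))
r=np.hypot(P[...,0]-C[0],P[...,1]-C[1]); a=np.degrees(np.arctan2(P[...,1]-C[1],P[...,0]-C[0]))
k=(r>36)&(r<52)
for x in range(-180,180,30):
    q=k&(a>=x)&(a<x+30); 
    if q.sum()>20: print(x,q.sum(),np.median(P[...,2][q]).round(1))
S=np.load("top.npy"); _,T,_=cloud("top")
for n,(u,v) in dict(tin=(314,186),jar=(468,214),garlic=(381,157)).items(): print(n,np.nanmedian(S[v-1:v+2,u-1:u+2].reshape(-1,3),0).round(1),np.nanmedian(T[v-1:v+2,u-1:u+2].reshape(-1,3),0).round(1))
sc=get_image("scene")["image"][120:220,270:420]
cv2.imwrite("pics/end.png",np.hstack([cv2.resize(im[60:280,150:430],(420,330)),cv2.resize(sc,(380,330))]))
E
```

```text
12.25 [527.2  12.4 190.6] [-0.7  0.5 -1. ]
-180 266 54.9
-150 283 54.8
-120 311 59.6
-90 5507 327.2
-60 3078 311.1
-30 337 54.8
0 3256 311.4
30 6260 326.1
60 327 56.0
90 280 55.0
120 265 55.0
150 228 54.8
tin [615.9 160.6  55. ] [616.1 160.6  55.9]
jar [ 500.7 -158.2  105.2] [394.9  40.9 671.5]
garlic [668.8  -2.3  53.3] [508.6  73.5 504.5]
```

View pics/end.png

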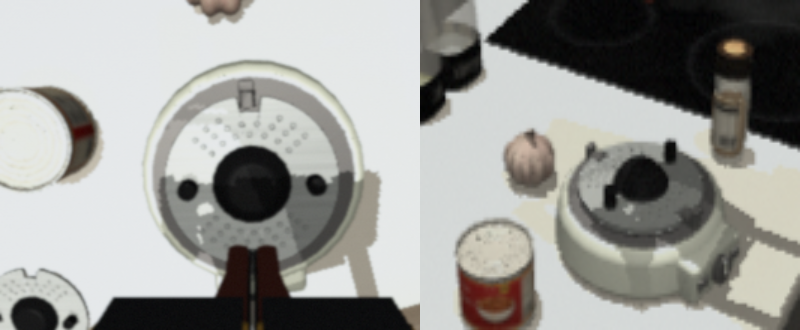

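The picture shows the key sitting in the notch at (246,97). The plate is level all round at 55 mm, and the tin, jar and garlic are standing as before, so I'm handing in.

```bash
python3 -c "
from workcell import close_job; print(close_job())"
```

```text
the job is handed in; nothing more can be done
None
```

The disc was pushed round until its notches stood over the keys and pressed fully home (plate level at 55 mm, flush with the key tops); the hand is clear, the tin, jar and garlic look undisturbed, and the job was handed in at about 12 s.

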